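Overhang a glazed slab at the packing block's edge

TASK

On the white packing block, push the flat ceramic slab with the fingertips towards the block's far edge until its blue glazed end hangs out over the edge and the line where the blue glaze meets the bare clay lies right on the edge, square to it, so that an edge guard can be slipped over the glaze. Slide it only: never lift, tip or pick it up, keep its sides from hanging off the block's sides, and leave the pots, the tape roll and the knife where they are. Finish with the slab lying flat on the block and the hand clear of everything.

Things in the scene. Friction and masses are not known exactly. Their poses are not given: they have to be found in the camera images.
- block: Fixed rigid white packing block, 340 (x) x 400 (y) x 50 mm high, standing on the bench, with a yellow tape band across its top nearer the robot. Origin at the centre of its underside; its +x axis points away from the robot to the far edge over which the slab is to hang, z up. It does not move. Its yaw differs each time, up to 0.3 rad.
- block_edge (a point): Middle of the block's far top edge (170 mm along the block's +x, 50 mm up); axes as the block's.
- slab: Loose flat rigid ceramic slab, 140 (x) x 100 (y) x 10 mm thick, about 0.3 kg (varies), lying flat on the block, bare brick-coloured clay except for its blue glazed end. Origin at the centre of its underside; +x points to the glazed end, which faces the block's far edge but starts turned by up to 0.4 rad from square. Glazed end 70 mm ahead of the origin, bare end 70 mm behind it. It slides with ordinary dry friction and stays where it is left.
- slab_line (a point): Point on the slab's underside, mid-width, on the line between blue glaze and bare clay: 25 mm along the slab's +x from its origin, 45 mm behind the glazed end; axes as the slab's.
- pot_green: Bystander: loose small green pot, 60 mm wide at the rim, 60 mm high, standing on the block beside the slab. Origin at the centre of its underside.
- pot_brown: Bystander: loose small brown pot, 60 mm wide at the rim, 60 mm high, standing on the block on the slab's other side. Origin at the centre of its underside. The two pots may change places.
- tape: Bystander: loose yellow roll of tape, 90 mm across, 45 mm high, lying flat on the bench beside the block. Origin at the centre of its underside.
- knife: Bystander: loose closed red utility knife, 170 x 28 x 20 mm, lying on the bench beside the block. Origin at the underside, mid-handle; x along it.
There are look-alikes about, which are no part of the job. Of the things that look like the slab, the largest one is meant.

How it is judged:
At the end, for the whole second after the job is handed in: Glaze line within 6 mm of the block's far edge at mid-width, slab square to it within 6 degrees, flat on the block (underside within 3 mm of its top, tilt under 0.03 rad), its middle within 145 mm of the block's midline, at rest; pots, tape and knife within 20 mm of their starts (x of slab_line in the frame of block_edge between -0.006 and 0.006 m and y of slab in the frame of block between -0.145 and 0.145 m and angle between the x axis of slab and the x axis of block, either way round below 0.105 rad and z of slab in the frame of block between 0.047 and 0.053 m and angle between slab's own z axis and vertical below 0.03 rad and linear speed of slab below 0.01 m/s and distance of each of pot_green, pot_brown, tape, knife from where it was at the start of the episode below 0.02 m); the robot touches nothing.
It fails at once if the slab is lifted off the block (its middle more than 8 mm up) (z of slab in the frame of block above 0.058 m).
It fails at once if the slab is tipped by more than 0.15 rad (angle between slab's own z axis and vertical above 0.15 rad).
It fails at once if the slab falls off the block (z of slab in the frame of block below 0.04 m).
It fails at once if a bystander is moved by more than 20 mm (distance of any of pot_green, pot_brown, tape, knife from where it was at the start of the episode above 0.02 m).
It also fails if it takes over 45 s, if anything falls off the work surface, if the arm or the gripper's body presses on something with over 40 N, if the wrist force passes 120 N, or if a joint passes its speed limit or range.

ROBOT

A 6-joint arm with a two-finger parallel gripper is mounted at the origin on the work surface. World frame = base frame: x ahead of the robot, y to its left, z up, the work surface at z = 0. Lengths are in m, angles in rad, forces in N, time in s.
With the tool pointing down it reaches from about 0.4 to 0.825 m from the base axis. Payload 7 kg.
Tool frame: the origin (TCP) lies between the finger pads; the fingertips stand 14 mm ahead of it and the grasp point (between the pads) lies 5 mm behind it (env.tcp_to_tips is the distance from the TCP to the fingertips, in m); z points along the fingers, x is the direction in which the jaws open and shut, and the axes are right-handed (so a half turn about z gives the same grasp; the last joint's range is limited). The gripper opens to 85 mm and grips with 20 to 120 N. Pads are 22 mm wide; open, the fingers measure 114 mm over their backs; the gripper's body (76 mm by 85 mm) begins 54 mm behind the grasp point. The pads swing forward as they close: fully open they stand 13 mm farther back than shut.
Start: joints at [1.596, 0.359, 0.012, 0, -1.224, -0.288], TCP at [0.175, 0.652, 0.245] pointing down, gripper open.
Joint ranges: [-3.07, 3.07], [-1.43, 2.12], [-1.02, 1.25], [-3.03, 1.67], [-3.05, -0], [-3.03, 3.03]. Speed limits (rad/s): [2.39, 2.39, 3.01, 3.14, 3.14, 3.14].

INTERFACE

Orientations are given as a unit quaternion [x, y, z, w].
In Python, from rig import status, grab_frame, workorder, recognise, regions_of, pinpoint, env gives the robot as it stands.
- The arm moves only by the tool arm_command, never from a script. Its argument "targets" is a list of rows, each a list of 2 entries, a list of its own where there are three numbers: the shift along the tool's x, y, z in cm, then the turn about the tool's z in rad. In form: [[[x, y, z], roll], ...]. A call has 1 to 20 rows; each row is the pose to reach, as a shift and turn from the pose commanded when the call began, along the tool's axes at that moment; what a row does not reach only later rows make up. A row lasts 1/10 s, in which the tool goes at most 50 mm and 8.59 degrees, less where a joint would pass 70% of its speed; a pose out of reach is approached as far as the arm can. A call with a gripper value outside its range is refused whole. "fingers" is the finger opening in cm, from 0 to 8.54, set as the call begins (left out, the last holds). The fingers move at their own pace and stop on an object; the grip force is fixed at half the most. Time passes only in rows, so rows that repeat a pose let the fingers close. It gives the time, the measured TCP pose, the force and the opening at its end, in the units of the state.
- status.get_obs(): the state, without advancing time (a new reading comes with each control period).
- grab_frame(name): name is "scene" or "top" or "wrist"; returns a dict with "image" (384x512x3 uint8, red, green, blue), "fx", "fy", "cx", "cy" (pixels), "k1" (the pictures are not rectified: a ray, as slopes to the right and down, at radius r is drawn at 1 + k1 r^2 times it, then the intrinsics apply), "R" (3x3) and "t" (3): a world point X has camera coordinates R X + t. Camera axes: x right, y down, z forward; pixel columns grow to the right and rows downward; lengths in m; the calibration is good to about 2 mm. A picture is of the moment at which its call begins. There is no depth.
- workorder.close_job(): hands the job in, once; it reports no verdict.
Trained networks look in a picture, given as the dict that the camera call returned (one of the last four; its "shot" number tells which), for a name from the list of things; names that differ only in an ending like _2 or _b are one class to them, and where a whole thing is asked for, a point or a joint stands for the part that bears it (a point fixed in the world has none). Each returns a list of dicts, best first, with "conf" (0 to 1); they miss things now and then, are a little off and sometimes report something else, mostly with a low value. They report only what shows in the picture. A call takes as long as a camera call. They do not tell look-alikes from the thing itself.
- recognise(picture, name): "extent" ([centre column, centre row, width, height] in pixels, round what is visible of it).
- regions_of(picture, name): "region" (384x512 bool, what is visible of it) and "extent" ([centre column, centre row, width, height] in pixels, round what is visible of it).
- pinpoint(picture, name): "pixel" ([column, row] in pixels: a listed point, or the origin of a listed thing).
The state is a dict: "time_s": time; "q": joint angles; "qd": joint speeds; "joint_efforts": joint torques, N m; "tcp_pos": TCP position; "orientation": TCP orientation; "contact_force": force on the tool from outside, world axes, zero at the start; "torque": the same for the moment, N m; "finger_gap": opening from 0.0 (shut) to 1.0 (fully open).
Only numpy, scipy, OpenCV 4.12 (cv2) and the standard library are available. Lean on these libraries where they do the work, as an engineer would, in place of code of your own. Each camera call takes 0.05 s, during which the arm holds its last target.

## Working session

There is one attempt and no reset: what is moved stays moved. The work goes in short steps, Python scripts to look and compute and a tool call to move; the robot and the scene stay as the last step left them, time stands still between calls to the robot, and variables do not carry over. Pictures are saved under pics/ and viewed, and the job is handed in when it is done.

Besides the shell and the picture viewer there is one more tool, called in YAML: its name, and indented under it one key for each argument. arm_command: Moves the arm, as the interface text tells. Its arguments: {"type":"object","properties":{"targets":{"type":"array","items":{"type":"array"}},"fingers":{"type":"number"}},"required":["targets"]}

```bash
ls; mkdir -p pics; python3 - <<'E'
from rig import *
import cv2,numpy as np
print(status.get_obs())
for n in ["scene","top"]:
    f=grab_frame(n); cv2.imwrite(f"pics/{n}0.png",f["image"][:,:,::-1])
    print(n,f["fx"],f["fy"],f["cx"],f["cy"],f["k1"],f["R"],f["t"])
    for o in ["slab","slab_line","block_edge","block","pot_green","pot_brown"]:
        print(o,[(np.round(p["pixel"],1).tolist(),round(p["conf"],2)) for p in pinpoint(f,o)])
E
```

```text
pics
{'time_s': 0.0, 'q': array([ 1.59608876e+00,  3.59406092e-01,  1.10435880e-02, -3.36359640e-04,
       -1.22408063e+00, -2.88099826e-01]), 'qd': array([-0.00032028, -0.00018189,  0.00071833,  0.0008684 , -0.00037859,
        0.00036256]), 'joint_efforts': array([ 1.07293013e-04, -5.83318233e+01,  2.93425047e+01,  6.93718985e+00,
       -5.88209485e-03, -4.71346269e-06]), 'tcp_pos': array([0.17526931, 0.6513738 , 0.24434707]), 'orientation': array([-6.08315823e-01,  7.93694624e-01, -5.72970547e-04, -6.12130993e-04]), 'contact_force': array([-0.29165882, -0.24522872,  0.08420347]), 'torque': array([-0.03046935, -0.00012532, -0.00506627]), 'finger_gap': 0.9950655950732136}
scene 484.4336678449351 484.4336678449351 251.35638373568042 199.2928703986157 -0.19917169507099036 [[ 0.58552087  0.81048587  0.01667208]
 [ 0.62313622 -0.43682831 -0.6487544 ]
 [-0.51852344  0.39024822 -0.7608152 ]] [-0.35607005 -0.31350743  1.59307881]
slab [([272.4, 138.1], 0.97), ([220.6, 222.0], 0.92), ([309.3, 284.4], 0.79)]
slab_line [([270.6, 132.6], 0.84), ([303.6, 286.7], 0.75), ([226.5, 226.1], 0.59)]
block_edge [([238.0, 254.1], 0.74)]
block [([215.0, 214.5], 0.9)]
pot_green [([153.8, 225.2], 0.92)]
pot_brown [([266.9, 183.2], 0.85), ([227.3, 227.4], 0.19)]
top 388.3726414099654 388.3726414099654 247.47904942293604 194.00924971297246 -0.03790749395106082 [[ 0.03079179 -0.99934491  0.01901641]
 [-0.99815304 -0.03174072 -0.05179809]
 [ 0.05236775 -0.01738633 -0.99847651]] [-0.01990469  0.59822932  1.09772196]
slab [([153.3, 270.0], 0.9), ([245.5, 113.6], 0.74), ([275.3, 199.6], 0.7)]
slab_line [([271.1, 192.5], 0.92), ([251.3, 111.0], 0.68), ([149.2, 275.7], 0.58)]
block_edge [([286.3, 159.6], 0.77)]
block [([272.0, 216.5], 0.68)]
pot_green [([325.0, 230.7], 0.96)]
pot_brown [([212.0, 212.8], 0.55)]
```

View pics/scene0.png

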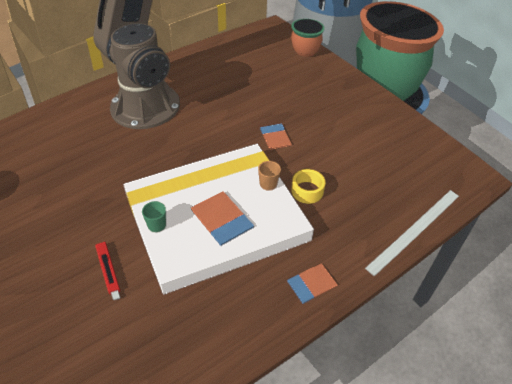

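View pics/top0.png

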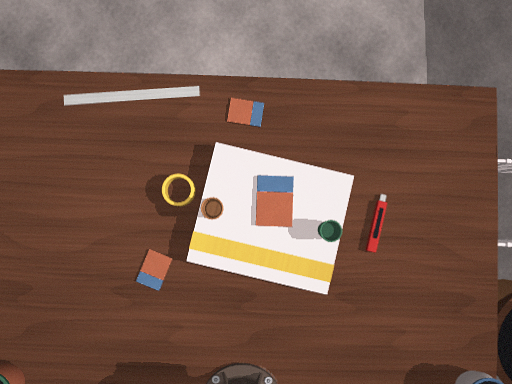

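```bash
cat > h.py <<'E'
from rig import *
import cv2,numpy as np
from scipy.optimize import least_squares
def und(f,px):
    px=np.asarray(px,float).reshape(-1,2)
    d=np.c_[(px[:,0]-f["cx"])/f["fx"],(px[:,1]-f["cy"])/f["fy"]]
    u=d.copy()
    for _ in range(20): u=d/(1+f["k1"]*(u**2).sum(1,keepdims=True))
    return u
def toworld(f,px,z):
    u=und(f,px); R=np.array(f["R"]);t=np.array(f["t"])
    D=np.c_[u,np.ones(len(u))]@R; C=-R.T@t
    return C+D*((z-C[2])/D[:,2])[:,None]
def topx(f,X):
    c=np.atleast_2d(X)@np.array(f["R"]).T+np.array(f["t"]); u=c[:,:2]/c[:,2:]
    u=u*(1+f["k1"]*(u**2).sum(1,keepdims=True))
    return u*f["fx"]+[f["cx"],f["cy"]]
def big(m):
    n,l,s,_=cv2.connectedComponentsWithStats(m.astype(np.uint8)); 
    return l==1+np.argmax(s[1:,4])
def rect_fit(f,mask,z,L,W):
    # outer contour -> world -> rect of known size
    c=max(cv2.findContours(mask.astype(np.uint8),cv2.RETR_EXTERNAL,cv2.CHAIN_APPROX_NONE)[0],key=len)
    return c
E
python3 - <<'E'
from h import *
print(env.tcp_to_tips,[a for a in dir(env) if a[0]!='_'])
for n in ["top","scene"]:
    f=grab_frame(n); im=f["image"]
    hsv=cv2.cvtColor(im,cv2.COLOR_RGB2HSV)
    slabs=regions_of(f,"slab"); bl=regions_of(f,"block")
    print(n,[(np.round(s["extent"]).tolist(),s["conf"],int(s["region"].sum())) for s in slabs],[(np.round(s["extent"]).tolist(),s["conf"]) for s in bl])
    # block corners
    white=(hsv[...,1]<60)&(hsv[...,2]>150)
    s=max(slabs,key=lambda s:s["region"].sum()) 
    ms=s["region"]
    blue=big(ms&(hsv[...,0]>95)&(hsv[...,0]<125)&(hsv[...,1]>80)); red=big(ms&((hsv[...,0]<18)|(hsv[...,0]>170))&(hsv[...,1]>80))
    for nm,m,z in [("blue",blue,.06),("red",red,.06),("all",ms,.06),("block",bl[0]["region"],.05)]:
        p=np.argwhere(m)[:,::-1]; w=toworld(f,p,z)[:,:2].astype(np.float32)
        r=cv2.minAreaRect(w*1000); print(nm,np.round(r[0],1),np.round(r[1],1),round(r[2],1),len(p)); print(np.round(cv2.boxPoints(r)).tolist())
    for o in ["pot_green","pot_brown"]: print(o,toworld(f,pinpoint(f,o)[0]["pixel"],.05).round(3))
    for o in ["tape","knife"]: print(o,[toworld(f,p["pixel"],.0).round(3).tolist() for p in pinpoint(f,o)])
    o="block_edge"; print(o,toworld(f,pinpoint(f,o)[0]["pixel"],.05).round(3))
E
```

```text
0.014 ['IKError', 'tcp_to_tips']
top [([244.0, 114.0, 40.0, 27.0], 0.95, 840), ([155.0, 272.0, 38.0, 38.0], 0.84, 915), ([276.0, 202.0, 42.0, 51.0], 0.81, 1847)] []Traceback (most recent call last):
  File "<stdin>", line 13, in <module>
IndexError: list index out of range
```

```bash
cat >> h.py <<'E'
def R2(a): return np.array([[np.cos(a),-np.sin(a)],[np.sin(a),np.cos(a)]])
def fit(f,p0,z,segs,rng=.012,iters=4,n=40,ch=None,free=(1,1,1)):
    """segs: list of (a,b) local 2D endpoints; p=(x,y,yaw). edge points -> least squares"""
    im=cv2.GaussianBlur(f["image"].astype(np.float32),(3,3),0)
    p=np.array(p0,float); res=None
    for it in range(iters):
        P=[];N=[];r=rng if it<2 else rng/2
        for a,b in segs:
            a,b=np.array(a),np.array(b); d=(b-a)/np.linalg.norm(b-a); nn=np.array([-d[1],d[0]])
            for s in np.linspace(.08,.92,n):
                q=a+s*(b-a); o=np.arange(-r,r+1e-9,.0005)
                L=q+o[:,None]*nn; Wd=L@R2(p[2]).T+p[:2]
                px=topx(f,np.c_[Wd,np.full(len(o),z)]).astype(np.float32)
                if px.min()<1 or (px[:,0]>510).any() or (px[:,1]>382).any(): continue
                v=cv2.remap(im,px[:,0].copy(),px[:,1].copy(),cv2.INTER_LINEAR).reshape(-1,3)
                g=np.abs(v[6:]-v[:-6]).sum(1); k=g.argmax()
                if g[k]<40: continue
                P.append(Wd[3+k]); N.append((q,nn))
        P=np.array(P);Q=np.array([x[0] for x in N]);M=np.array([x[1] for x in N])
        fun=lambda v:(((P-v[:2])@R2(v[2])-Q)*M).sum(1)*1000
        s=least_squares(fun,p,loss="soft_l1",f_scale=1.0,x_scale=[.01,.01,.05]); p=s.x; res=fun(p)
    return p,np.median(np.abs(res)),len(res)
def rectsegs(x0,x1,y0,y1): 
    return [((x1,y0),(x1,y1)),((x0,y0),(x0,y1)),((x0,y0),(x1,y0)),((x0,y1),(x1,y1))]
BLOCK=rectsegs(-.17,.17,-.2,.2)
SLAB=rectsegs(-.07,.07,-.05,.05)+[((.025,-.05),(.025,.05))]
def rel(b,s):
    d=R2(-b[2])@(s[:2]-b[:2]); a=s[2]-b[2]
    return dict(line_x=d[0]+.025*np.cos(a)-.17,x=d[0],y=d[1],ang=a)
E
python3 - <<'E'
from h import *
f=grab_frame("top")
c=toworld(f,[[215,143],[353,176],[328,293],[187,262]],.05); print(c.round(3))
m=c.mean(0); yaw=np.arctan2(*(c[0]+c[1]-c[2]-c[3])[[1,0]])
s=toworld(f,[[257,176],[293,176],[293,226],[256,226]],.06); print(s.round(3))
ms=s.mean(0); ys=np.arctan2(*(s[0]+s[1]-s[2]-s[3])[[1,0]])
for n in ["top","scene"]:
    f=grab_frame(n)
    b=fit(f,[m[0],m[1],yaw],.05,BLOCK); sl=fit(f,[ms[0],ms[1],ys],.06,SLAB)
    print(n,b,sl); print(rel(b[0],sl[0]))
    im=f["image"][:,:,::-1].copy()
    for pp,sg,z in [(b[0],BLOCK,.05),(sl[0],SLAB,.06)]:
        for a,e in sg:
            w=np.array([a,e])@R2(pp[2]).T+pp[:2]; q=topx(f,np.c_[w,[z,z]]).round().astype(int)
            cv2.line(im,tuple(map(int,q[0])),tuple(map(int,q[1])),(0,255,0),1)
    cv2.imwrite(f"pics/fit_{n}.png",im[60:310,80:400].repeat(2,0).repeat(2,1))
    for o in ["pot_green","pot_brown"]:
        for p in pinpoint(f,o)[:1]: w=toworld(f,p["pixel"],.05)[0]; print(o,w.round(3),(R2(-b[0][2])@(w[:2]-b[0][:2])).round(3))
E
```

```text
[[ 0.737  0.095  0.05 ]
 [ 0.657 -0.295  0.05 ]
 [ 0.33  -0.232  0.05 ]
 [ 0.404  0.16   0.05 ]]
[[ 0.647 -0.025  0.06 ]
 [ 0.65  -0.125  0.06 ]
 [ 0.512 -0.128  0.06 ]
 [ 0.509 -0.026  0.06 ]]
top (array([ 0.53349876, -0.06694947, -0.20555854]), np.float64(0.49928137385230054), 160) (array([ 0.58063208, -0.07440302, -0.00424138]), np.float64(0.49852138255020506), 200)
{'line_x': np.float64(-0.09784250064398853), 'x': np.float64(0.0476623981741821), 'y': np.float64(0.0023239450551839867), 'ang': np.float64(0.2013171659222965)}
pot_green [ 0.504 -0.219  0.05 ] [ 0.002 -0.155]
pot_brown [0.547 0.094 0.05 ] [-0.019  0.16 ]
scene (array([ 0.53341793, -0.06788967, -0.20520001]), np.float64(0.9358308229090034), 152) (array([ 0.5816714 , -0.07556892, -0.00536943]), np.float64(1.047840103163165), 200)
{'line_x': np.float64(-0.0966916233128794), 'x': np.float64(0.04880587111828717), 'y': np.float64(0.002314125722078195), 'ang': np.float64(0.19983057788554684)}
pot_green [ 0.493 -0.223  0.05 ] [-0.008 -0.16 ]
pot_brown [0.547 0.096 0.05 ] [-0.02   0.163]
```

```bash
cat >> h.py <<'E'
from scipy.spatial.transform import Rotation as Rn
B=np.array([.53346,-.0673,-.2054])
def b2w(x,y): return R2(B[2])@[x,y]+B[:2]
def shift(P):
    o=status.get_obs(); return (Rn.from_quat(o["orientation"]).inv().apply(np.array(P)-o["tcp_pos"])*100).round(2)
def tip():
    o=status.get_obs(); M=Rn.from_quat(o["orientation"]).as_matrix(); 
    e=(np.arctan2(-M[1,0],-M[0,0])-(B[2]+np.pi/2)); e=(e+np.pi)%(2*np.pi)-np.pi
    return dict(block=(R2(-B[2])@(o["tcp_pos"][:2]-B[:2])).round(4),z=o["tcp_pos"][2].round(4),jaw_err=round(e,4),zax=M[:,2].round(4),F=o["contact_force"].round(2),gap=o["finger_gap"],t=o["time_s"],q=o["q"].round(2))
E
python3 - <<'E'
from h import *
print(tip()); w=b2w(-.062,-.005); print(w)
print(shift([.45,.33,.245]),shift([*w,.24]),shift([*w,.14]))
E
```

```text
{'block': array([-0.4972,  0.6309]), 'z': np.float64(0.2453), 'jaw_err': np.float64(-0.0574), 'zax': array([-0., -0., -1.]), 'F': array([ 0.19, -0.25,  0.06]), 'gap': 1.0005109804788412, 't': 1.2, 'q': array([ 1.6 ,  0.36,  0.01, -0.  , -1.22, -0.29])}
[ 0.47174348 -0.05954945]
[ 2.394e+01 -3.488e+01  3.000e-02] [ 60.99 -47.1    0.53] [ 60.99 -47.1   10.53]
```

arm_command:
  targets:
    - [[8,-11.6,0],0]
    - [[16,-23.2,0],0]
    - [[24,-34.9,0],0]
    - [[24,-34.9,0],-0.03]
    - [[30,-37,0],-0.057]
    - [[36,-39,0.5],-0.057]
    - [[42,-41,0.5],-0.057]
    - [[48,-43,0.5],-0.057]
    - [[54,-45,0.5],-0.057]
    - [[61,-47.1,0.5],-0.057]
    - [[61,-47.1,0.5],-0.057]
    - [[61,-47.1,0.5],-0.057]
    - [[61,-47.1,0.5],-0.057]
    - [[61,-47.1,0.5],-0.057]
    - [[61,-47.1,0.5],-0.057]
    - [[61,-47.1,4],-0.057]
    - [[61,-47.1,7],-0.057]
    - [[61,-47.1,10.5],-0.057]
    - [[61,-47.1,10.5],-0.057]
    - [[61,-47.1,10.5],-0.057]
  fingers: 5

```text
time_s: 3.2
tcp_pos: [0.4719, -0.0597, 0.1409]
orientation: [-0.631, 0.776, -0.0, -0.001]
contact_force: [0.1, 0.6, -0.2]
finger_gap: 0.587
```

```bash
python3 - <<'E'
from h import *
print(tip())
for n in ["wrist","scene"]:
    f=grab_frame(n); cv2.imwrite(f"pics/{n}1.png",f["image"][:,:,::-1])
E
```

```text
{'block': array([-0.0618, -0.0051]), 'z': np.float64(0.1409), 'jaw_err': np.float64(0.0001), 'zax': array([-8.e-04, -8.e-04, -1.e+00]), 'F': array([ 0.06,  0.56, -0.21]), 'gap': 0.5870230957514093, 't': 3.2, 'q': array([ 0.29,  0.13, -0.56,  0.  , -0.88,  1.08])}
```

View pics/wrist1.png

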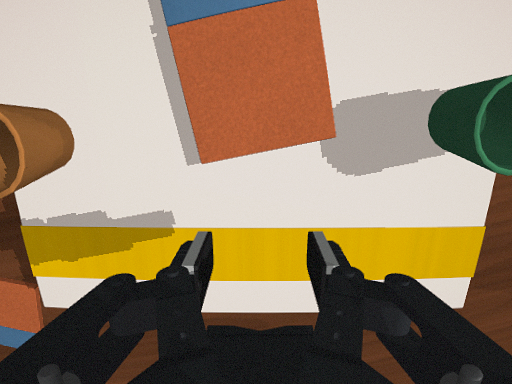

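View pics/scene1.png

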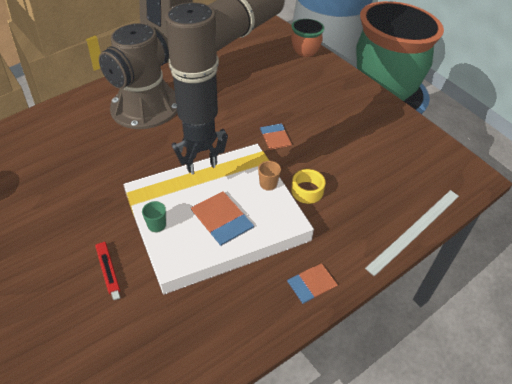

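arm_command:
  targets:
    - [[0,0,3],0]
    - [[0,0,5],0]
    - [[0,0,6.5],0]
    - [[0,0,7.3],0]
    - [[0,0,7.3],0]
    - [[0,0,7.3],0]
    - [[0,0,7.3],0]

```text
time_s: 4.0
tcp_pos: [0.4726, -0.0593, 0.0684]
orientation: [-0.631, 0.776, -0.0, 0.001]
contact_force: [-1.5, -0.3, 0.5]
finger_gap: 0.584
```

```bash
python3 - <<'E'
from h import *
print(tip())
for n in ["wrist","scene"]:
    f=grab_frame(n); im=f["image"][:,:,::-1]
    if n=="scene": im=cv2.resize(im[110:260,120:320],None,fx=4,fy=4,interpolation=cv2.INTER_CUBIC)
    cv2.imwrite(f"pics/{n}2.png",im)
E
```

```text
{'block': array([-0.0612, -0.0046]), 'z': np.float64(0.0684), 'jaw_err': np.float64(-0.0), 'zax': array([ 2.e-03,  4.e-04, -1.e+00]), 'F': array([-1.49, -0.34,  0.48]), 'gap': 0.5840691520032968, 't': 4.0, 'q': array([ 0.29,  0.23, -0.64,  0.  , -0.69,  1.08])}
```

View pics/wrist2.png

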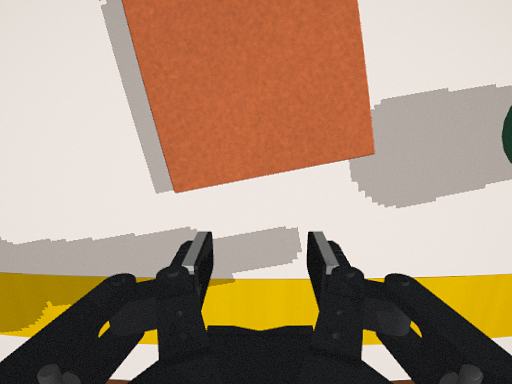

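View pics/scene2.png

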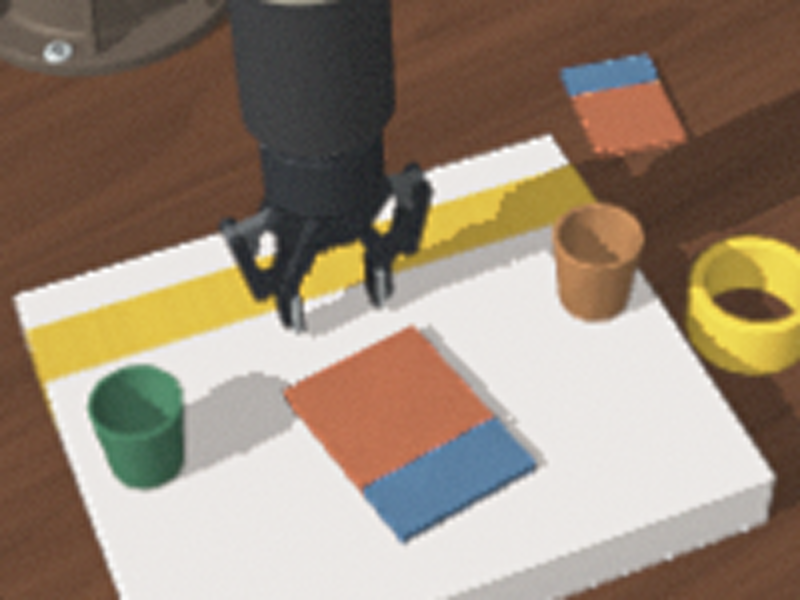

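arm_command:
  targets:
    - [[0,0,0.1],0]
    - [[0,0,0.2],0]
    - [[0,0,0.3],0]
    - [[0,0,0.3],0]
    - [[0,0,0.3],0]

```text
time_s: 4.6
tcp_pos: [0.4717, -0.0596, 0.0642]
orientation: [-0.631, 0.776, 0.0, -0.0]
contact_force: [0.6, -0.3, -1.1]
finger_gap: 0.585
```

arm_command:
  targets:
    - [[0,0,0.1],0]
    - [[0,0,0.2],0]
    - [[0,0,0.2],0]
    - [[0,0,0.2],0]

```text
time_s: 5.0
tcp_pos: [0.4717, -0.0596, 0.0623]
orientation: [-0.631, 0.776, 0.0, -0.0]
contact_force: [-0.6, -0.3, -0.9]
finger_gap: 0.588
```

arm_command:
  targets:
    - [[0,0,0.1],0]
    - [[0,0,0.2],0]
    - [[0,0,0.2],0]
    - [[0,0,0.2],0]

```text
time_s: 5.4
tcp_pos: [0.4719, -0.0596, 0.061]
orientation: [-0.631, 0.776, -0.0, 0.0]
contact_force: [-3.4, 1.7, 9.7]
finger_gap: 0.584
```

arm_command:
  targets:
    - [[0,0,0.1],0]
    - [[0,0,0.1],0]
    - [[0,0,0.1],0]

```text
time_s: 5.7
tcp_pos: [0.4719, -0.0596, 0.0609]
orientation: [-0.631, 0.776, -0.0, 0.0]
contact_force: [-8.9, 2.3, 23.8]
finger_gap: 0.586
```

arm_command:
  targets:
    - [[0,0,0.1],0]
    - [[0,0,0.1],0]
    - [[0,0,0.1],0]

```text
time_s: 6.0
tcp_pos: [0.4719, -0.0596, 0.0609]
orientation: [-0.631, 0.776, -0.0, 0.0]
contact_force: [-13.0, 3.6, 37.5]
finger_gap: 0.587
```

arm_command:
  targets:
    - [[0,0,-0.55],0]
    - [[0,0,-0.55],0]
    - [[0,0,-0.55],0]
    - [[0,0,-0.55],0]

```text
time_s: 6.4
tcp_pos: [0.4715, -0.0597, 0.0634]
orientation: [-0.631, 0.776, 0.0, -0.0]
contact_force: [-0.2, 0.1, -0.4]
finger_gap: 0.588
```

arm_command:
  targets:
    - [[0,-0.5,0],0]
    - [[0,-1.0,0],0]
    - [[0,-1.4,0],0]
    - [[0,-1.8,0],0]
    - [[0,-2.2,0],0]
    - [[0,-2.6,0],0]
    - [[0,-3.0,0],0]
    - [[0,-3.4,0],0]
    - [[0,-3.8,0],0]
    - [[0,-4.2,0],0]
    - [[0,-4.6,0],0]
    - [[0,-5.0,0],0]
    - [[0,-5.4,0],0]
    - [[0,-5.8,0],0]
    - [[0,-6.2,0],0]
    - [[0,-6.6,0],0]
    - [[0,-7.0,0],0]
    - [[0,-7.0,0],0]
    - [[0,-7.0,0],0]

```text
time_s: 8.3
tcp_pos: [0.5406, -0.074, 0.0639]
orientation: [-0.631, 0.776, -0.0, 0.0]
contact_force: [0.9, -0.4, -0.9]
finger_gap: 0.587
```

```bash
python3 - <<'E'
from h import *
print(tip())
for n in ["wrist","scene"]:
    f=grab_frame(n); im=f["image"][:,:,::-1]
    if n=="scene": im=cv2.resize(im[110:300,120:340],None,fx=3,fy=3,interpolation=cv2.INTER_CUBIC)
    cv2.imwrite(f"pics/{n}3.png",im)
E
```

```text
{'block': array([ 0.0083, -0.0051]), 'z': np.float64(0.0639), 'jaw_err': np.float64(-0.0006), 'zax': array([ 6.e-04,  0.e+00, -1.e+00]), 'F': array([ 0.93, -0.36, -0.9 ]), 'gap': 0.5871007473549267, 't': 8.3, 'q': array([ 0.22,  0.34, -0.5 ,  0.  , -0.74,  1.14])}
```

View pics/wrist3.png

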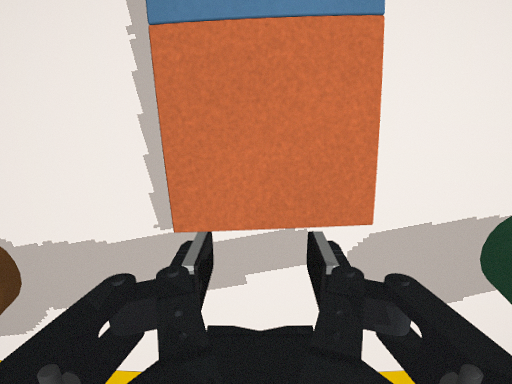

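View pics/scene3.png

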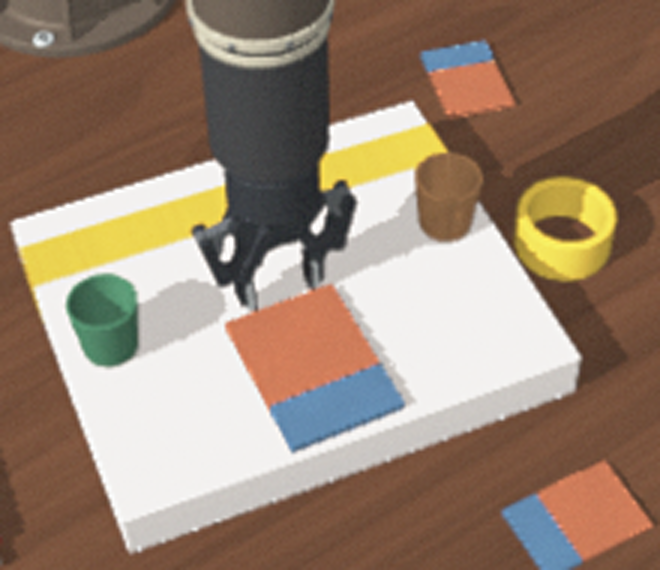

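```bash
cat > m.py <<'E'
from h import *
import sys
g=np.array([float(sys.argv[1]),float(sys.argv[2])]); tag=sys.argv[3]
for n in ["scene","top"]:
    f=grab_frame(n)
    w=b2w(*g); s,r,k=fit(f,[*w,B[2]],.06,[SLAB[0],SLAB[2],SLAB[3],SLAB[4]])
    BB,rb,_=fit(f,B,.05,BLOCK,rng=.006)
    print(n,"resid",round(r,2),round(rb,2),{a:round(float(v),4) for a,v in rel(BB,s).items()},"vs B",{a:round(float(v),4) for a,v in rel(B,s).items()})
    im=f["image"][:,:,::-1].copy()
    im=cv2.resize(im[60:310,80:400],None,fx=2.4,fy=2.4)
    for pp,sg,z in [(BB,BLOCK,.05),(s,SLAB,.06)]:
        for a,e in sg:
            ww=np.array([a,e])@R2(pp[2]).T+pp[:2]; q=((topx(f,np.c_[ww,[z,z]])-[80,60])*2.4).round().astype(int)
            cv2.line(im,tuple(map(int,q[0])),tuple(map(int,q[1])),(0,255,0),1)
    cv2.imwrite(f"pics/m_{tag}_{n}.png",im)
E
python3 m.py .09 -.002 a
```

```text
scene resid 1.48 0.96 {'line_x': -0.0513, 'x': 0.0937, 'y': -0.0086, 'ang': 0.0432} vs B {'line_x': -0.0512, 'x': 0.0938, 'y': -0.0093, 'ang': 0.0431}
top resid 2.54 0.51 {'line_x': -0.0499, 'x': 0.0951, 'y': -0.0083, 'ang': 0.0372} vs B {'line_x': -0.0499, 'x': 0.0951, 'y': -0.0083, 'ang': 0.0375}
```

arm_command:
  targets:
    - [[0,-0.4,0],0]
    - [[0,-0.8,0],0]
    - [[0,-1.2,0],0]
    - [[0,-1.6,0],0]
    - [[0,-2.0,0],0]
    - [[0,-2.4,0],0]
    - [[0,-2.8,0],0]
    - [[0,-3.2,0],0]
    - [[0,-3.6,0],0]
    - [[0,-3.9,0],0]
    - [[0,-4.1,0],0]
    - [[0,-4.2,0],0]
    - [[0,-4.2,0],0]
    - [[0,-4.2,0],0]

```text
time_s: 9.9
tcp_pos: [0.5816, -0.0825, 0.0638]
orientation: [-0.631, 0.776, -0.0, 0.0]
contact_force: [-0.7, 0.1, 0.1]
finger_gap: 0.586
```

```bash
python3 m.py .136 -.008 b; python3 - <<'E'
from h import *
print(tip())
f=grab_frame("wrist");cv2.imwrite("pics/wrist4.png",f["image"][:,:,::-1])
E
```

```text
scene resid 0.98 1.03 {'line_x': -0.0118, 'x': 0.1332, 'y': -0.0116, 'ang': 0.0} vs B {'line_x': -0.0121, 'x': 0.1329, 'y': -0.0122, 'ang': 0.0026}
top resid 0.56 0.54 {'line_x': -0.0133, 'x': 0.1317, 'y': -0.0111, 'ang': -0.0148} vs B {'line_x': -0.0133, 'x': 0.1317, 'y': -0.0111, 'ang': -0.0146}
{'block': array([ 0.0502, -0.005 ]), 'z': np.float64(0.0639), 'jaw_err': np.float64(-0.0003), 'zax': array([ 6.e-04,  0.e+00, -1.e+00]), 'F': array([-0.02, -0.74, -0.05]), 'gap': 0.5877173393538752, 't': 10.0, 'q': array([ 0.19,  0.39, -0.4 ,  0.  , -0.77,  1.17])}
```

View pics/m_b_top.png

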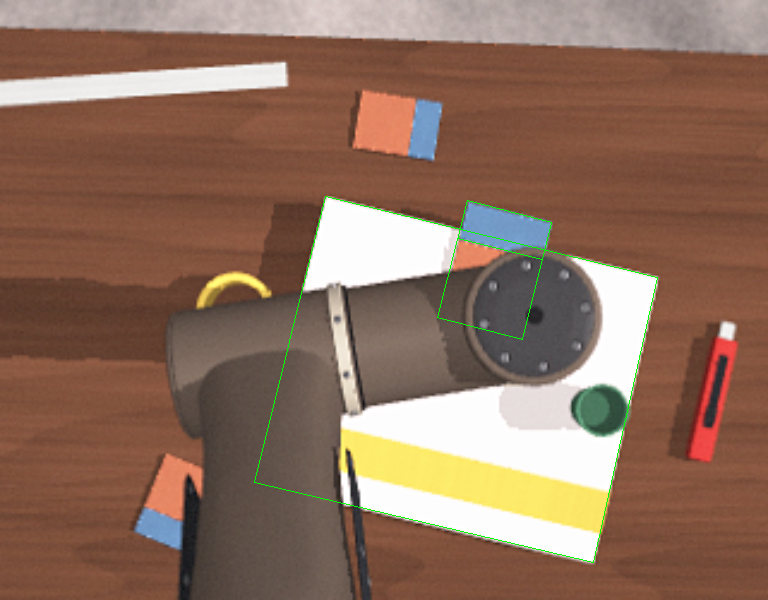

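View pics/m_b_scene.png

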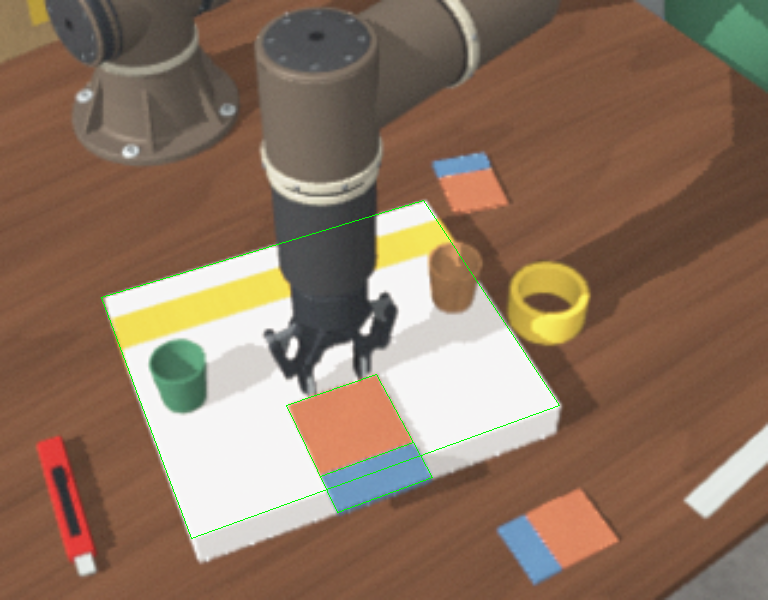

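View pics/wrist4.png

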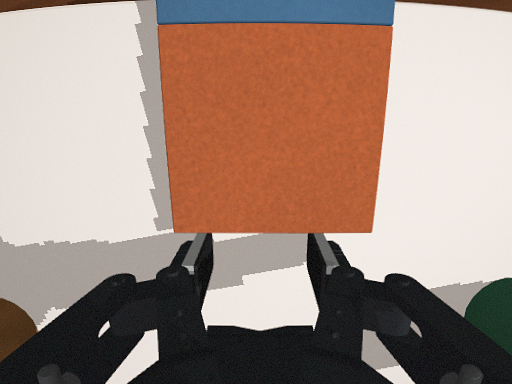

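arm_command:
  targets:
    - [[0,-0.3,0],0]
    - [[0,-0.5,0],0]
    - [[0,-0.7,0],0]
    - [[0,-0.9,0],0]
    - [[0,-1.0,0],0]
    - [[0,-1.1,0],0]
    - [[0,-1.1,0],0]
    - [[0,-1.1,0],0]
    - [[0,-0.9,0],0]
    - [[0,-0.4,0],0]
    - [[0,1.0,0],0]
    - [[0,2.5,0],0]
    - [[0,4.0,0],0]
    - [[0,4.0,-3],0]
    - [[0,4,-7],0]
    - [[0,4,-7],0]
    - [[0,4,-7],0]

```text
time_s: 11.75
tcp_pos: [0.5428, -0.074, 0.1351]
orientation: [-0.631, 0.776, -0.001, 0.002]
contact_force: [-0.3, -0.4, -0.7]
finger_gap: 0.582
```

```bash
python3 m.py .143 -.011 c; python3 - <<'E'
from h import *
print(tip())
f=grab_frame("wrist");cv2.imwrite("pics/wrist5.png",f["image"][:,:,::-1])
E
```

```text
scene resid 0.95 0.97 {'line_x': -0.0014, 'x': 0.1436, 'y': -0.0118, 'ang': 0.0015} vs B {'line_x': -0.0013, 'x': 0.1437, 'y': -0.0125, 'ang': 0.0013}
top resid 0.5 0.54 {'line_x': -0.0021, 'x': 0.1429, 'y': -0.0121, 'ang': -0.0044} vs B {'line_x': -0.0023, 'x': 0.1427, 'y': -0.012, 'ang': -0.0038}
{'block': array([ 0.0094, -0.0051]), 'z': np.float64(0.1333), 'jaw_err': np.float64(-0.0006), 'zax': array([-5.e-04,  2.e-04, -1.e+00]), 'F': array([-0.32,  0.55, -0.21]), 'gap': 0.5875218416545976, 't': 11.85, 'q': array([ 0.22,  0.25, -0.42, -0.  , -0.9 ,  1.14])}
```

View pics/m_c_top.png

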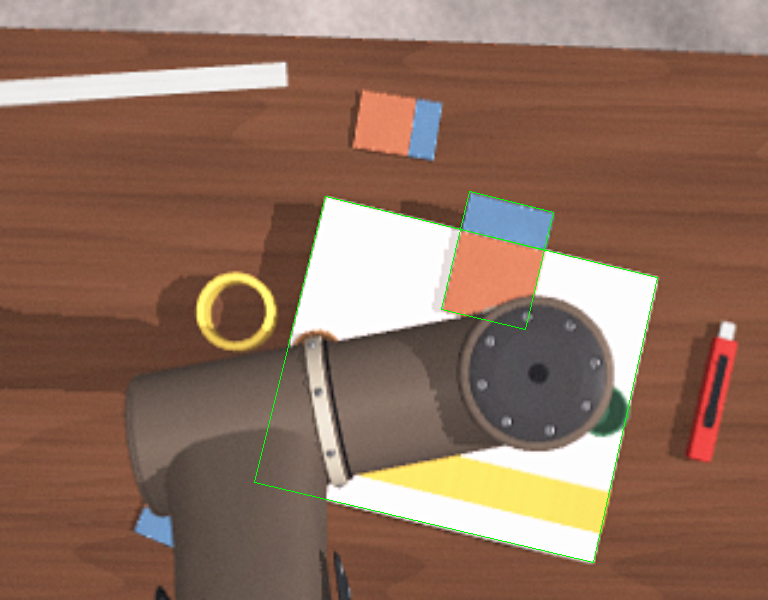

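View pics/wrist5.png

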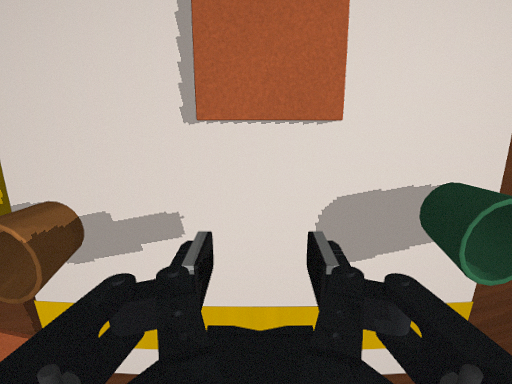

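arm_command:
  targets:
    - [[0,0,-4],0]
    - [[0,0,-8],0]
    - [[0,0,-8],0]
    - [[0,0,-8],0]
    - [[0,0,-8],0]

```text
time_s: 12.4
tcp_pos: [0.5414, -0.0744, 0.2123]
orientation: [-0.631, 0.776, 0.001, -0.001]
contact_force: [0.7, -0.2, -0.3]
finger_gap: 0.587
```

```bash
python3 m.py .143 -.011 d; python3 - <<'E'
from h import *
print(tip())
f=grab_frame("scene")
for o in ["pot_green","pot_brown"]: print(o,[p["pixel"] for p in pinpoint(f,o)[:1]])
print(workorder.close_job())
E
```

```text
scene resid 0.98 0.94 {'line_x': -0.0015, 'x': 0.1435, 'y': -0.0117, 'ang': 0.0021} vs B {'line_x': -0.0014, 'x': 0.1436, 'y': -0.0124, 'ang': 0.002}
top resid 0.51 0.56 {'line_x': -0.0021, 'x': 0.1429, 'y': -0.012, 'ang': -0.0074} vs B {'line_x': -0.0023, 'x': 0.1427, 'y': -0.0119, 'ang': -0.0063}
{'block': array([ 0.0093, -0.0053]), 'z': np.float64(0.2122), 'jaw_err': np.float64(-0.0005), 'zax': array([-2.8e-03, -4.0e-04, -1.0e+00]), 'F': array([0.05, 0.21, 0.55]), 'gap': 0.5862059808148791, 't': 12.5, 'q': array([ 0.22,  0.17, -0.32, -0.  , -1.08,  1.14])}
pot_green [[156.7, 222.1]]
pot_brown [[268.3, 181.0]]
the job is handed in; nothing more can be done
None
```

The slab is pushed into place and the job is handed in, at about 12.5 s on the robot's clock. I pushed it from its bare end with both open fingertips, which also squared it. Then I backed the hand off and raised it about 15 cm.

| Final check | Scene camera | Top camera | Allowed |
|---|---|---|---|
| Glaze line relative to the far edge | 1.5 mm short | 2.1 mm short | 6 mm |
| Angle from square | 0.002 rad | -0.007 rad | 0.105 rad |
| Slab middle from the block's midline | 12 mm | 12 mm | 145 mm |

- **Slab height and tilt:** I did not measure these separately. The slab's outline fitted to about 1 mm in the scene view and 0.5 mm in the top view, taking its top at the flat-lying height.
- **Pots:** the network's pixel positions differ by about 2–4 pixels from the start, roughly 6–13 mm. That is within the spread the network showed earlier, and the fingers never went near them.
- **Tape and knife:** they look unmoved in the pictures, but I did not measure them.
- **Disagreements:** the cameras differed by under 1 mm on the line and 0.01 rad on the angle. During the push they differed more (1.5 mm and 0.015 rad), because the arm hid part of the slab from the top camera.
- **Force:** finding the fingertip height by touching the block reached about 40 N at the wrist on the fingertips. Contact force was near zero at the end.

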